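# Refit the filler's drip pan and set up the next bottle

### The job

The bottle filler's drip pan has been washed. Put it back in its bay under the bottle rest: tip it back edge down through the gap between the front sill and the rest, push it in and lay it level on the bay floor, then let go of it. Then stand the empty, uncapped bottle upright on the rest with its mouth centred under the spout, and leave the full bottles and the roll of labels where they are.

Things in the scene. Friction and masses are not known exactly. Their poses are not given: they have to be found in the camera images.
- filler: Fixed stainless bench-top bottle filler, 290 deep (its x, front at -x), 180 wide (its y), 420 high. Origin: centre of its footprint on the table; z up. In its frame (mm): column x 5 to 145, full width and height; spout head reaches forward from it to x -67, 90 wide, underside z 365; two side cheeks |y| 66 to 90, x -145 to 5, tops z 75.
- sill (a point): Middle of the top inner edge of the filler's front sill (8 mm thick, full width, 50 mm high): filler frame x -137, y 0, z 50. Behind it is the bay for the pan: 132 wide between the cheeks, 142 deep back to the column, floor at z 6.
- rest_edge (a point): Middle of the lower front edge of the slatted bottle rest over the bay: filler frame x -81, y 0, z 66. The rest runs from there back to the column (x 5), top at z 75. The pan goes in through the gap between this edge and the sill, which is open towards above and front.
- spout (a point): Tip of the filling spout, a thin vertical tube (11 mm diameter, with a 22 mm collar at its top 13 mm), at x -37, y 0, z 305 in the filler's frame; the tip stands 230 mm above the bottle rest.
- bay (a point): Point on the bay floor where the pan's origin lies when the pan is home: filler frame x -66, y 0, z 6; axes as the filler's. The bay gives the pan about 6 mm of play each way, in x and in y.
- pan: Loose open stainless drip pan, 130 long (its x), 120 wide (y), 26 high, walls 4, about 0.3 kg. Origin: centre of its underside; z up. Plain back edge at +x, black grip at the front (-x), 50 wide: upright, 8 thick, at x -65 to -57 up to z 52, then a flat tab 10 thick, 50 long, leaning outward 40 degrees from vertical. Home, its axes lie along the filler's.
- pan_grip (a point): Centre of the leaning tab, pan frame x -79, y 0, z 73.4: 28 mm up the tab from its bend, 22 mm below its end. In the pan's frame the tab rises along (-0.643, 0, 0.766); its two flat faces look along plus and minus (0.766, 0, 0.643). With the pan home the tab stands above the sill, in front of the rest, its end about 98 mm above the table, 23 mm above the rest's top.
- bottle: Loose empty bottle of clear glass without a cap, about 0.32 kg, 215 high: round body 60 diameter up to 140, shoulder to 165, neck 27 diameter from 165 to 205, lip 30 diameter at the top. Origin: centre of its underside; z up.
- mouth (a point): Centre of the empty bottle's open mouth (20 mm bore), 215 mm above its underside.
- full_a: A full, labelled amber bottle with a black cap, same size, 218 high with cap; origin at the centre of its underside. To be left alone.
- full_b: Another full capped amber bottle like full_a. To be left alone.
- label_roll: Roll of labels lying flat, 110 diameter, 45 high, white; origin at the centre of its underside. To be left alone.
Mind the look-alikes: they are no part of the job. Leave any red or yellow look-alike of the bottle alone.

How it is judged:
By the outcome, as a careful person would: the job done as asked, in the order asked, and still so for the second after the job is handed in, with the robot touching nothing.
It also fails if it takes over 61 s, if anything falls off the work surface, if the arm or the gripper's body presses on something with over 40 N, if the wrist force passes 120 N, or if a joint passes its speed limit or range.

### The arm

A 6-joint arm with a two-finger parallel gripper is mounted at the origin on the work surface. World frame = base frame: x ahead of the robot, y to its left, z up, the work surface at z = 0. Lengths are in mm, angles in rad, forces in N, time in s.
With the tool pointing down it reaches from about 425 to 925 mm from the base axis. Payload 12.5 kg.
Tool frame: the origin (TCP) lies midway between the tips of the shut fingers; the grasp point (between the pads) lies ctrl.pinch_z behind it (ctrl.pinch_z is the distance from the TCP to the grasp point, in mm); z points along the fingers, y is the line along which they close (so a half turn about z gives the same grasp; the last joint's range is limited). The gripper opens to 85 mm and grips with 20 to 120 N. Pads are 22 mm wide; open, the fingers measure 114 mm over their backs; the gripper's body (76 mm by 85 mm) begins 54 mm behind the grasp point. The pads swing forward as they close: fully open they stand 13 mm farther back than shut.
Start: joints at [-1.218, 0.491, 1.559, -0, 1.092, -0.106], TCP at [276.819, -560.371, 231.327] pointing down, gripper open.
Joint ranges: [-3.1, 3.1], [-0.84, 2.19], [0.05, 2.79], [-1.13, 4.28], [0.06, 2.93], [-2.69, 2.69]. Speed limits (rad/s): [2.22, 2.22, 2.79, 3.14, 3.14, 3.14].

### API

Orientations are given as a rotation vector (axis times angle).
In Python, from cell import ctrl, claw, imaging, get_time, get_qpos, get_qd, get_joint_efforts, get_position, get_tcp_rot, get_force, get_torque, get_opening, get_gripper_force gives the robot as it stands. Calls block until the motion is done:
- ctrl.move_pose(position, orientation): joint-space move of the TCP to a pose.
- ctrl.movel(position, ori=None, speed=150, force_limit=None): straight line of the TCP; ori=None keeps the orientation; speed is the mean speed in mm/s. With force_limit (N) it stops when the force on the tool has changed by that much, and returns True; else False.
- ctrl.goto_joints(angles): joint-space move.
- claw.set_gripper(opening, newtons=None): finger opening in mm; newtons is the grip in N (None keeps the last); returns when the fingers have stopped.
- ctrl.hold(seconds).
- ctrl.inverse_kinematics(position, orientation): joint angles nearest the present ones, or None.
- imaging.camera(name): name is "scene" or "top" or "wrist"; returns the picture (480x640x3 uint8, red, green, blue); there is no depth.
- imaging.camera_model(name): a dict with "K" (3x3 intrinsics, pixels), "extrinsics" (4x4, takes a point from world to camera coordinates). Camera axes: x right, y up, looking along -z (the intrinsics and any distortion apply to the point x, -y, -z); pixel columns grow to the right and rows downward; lengths in mm; the calibration is good to about 2 mm. A picture is of the moment at which its call begins: read the wrist's pose just before it. camera_model takes no time and is no camera call; for the wrist camera it gives the pose at the moment of the call.
A pose or a line that the arm cannot do raises ctrl.Unreachable and nothing moves.
- ctrl.hand_in(): hands the job in; it is judged then, once.
Readings, each from a call of its own:
- get_time(): time.
- get_qpos(): joint angles.
- get_qd(): joint speeds.
- get_joint_efforts(): joint torques, N m.
- get_position(): TCP position.
- get_tcp_rot(): TCP orientation.
- get_force(): force on the tool from outside, world axes, zero at the start.
- get_torque(): the same for the moment, N m.
- get_opening(): finger opening in mm.
- get_gripper_force(): force on a finger pad.
Only numpy, scipy, OpenCV 4.12 (cv2) and the standard library are available. Lean on these libraries where they do the work, as an engineer would, in place of code of your own. Each camera call takes 0.05 s, during which the arm holds its last target. There are 200 camera calls.

## Working session

There is one attempt and no reset: what is moved stays moved. The work goes in short steps, each a Python script; the robot and the scene stay as the last script left them, time stands still between calls to the robot, and variables do not carry over. Pictures are saved under pics/ and viewed, at most 10 in all, crops included, and the job is handed in when it is done.

```bash
ls; mkdir -p pics; python3 - <<'E'
from cell import *
import cv2,numpy as np
for n in("scene","top"):
    cv2.imwrite(f"pics/{n}0.png",imaging.camera(n)[:,:,::-1]); m=imaging.camera_model(n); print(n,m)
print(get_time(),ctrl.pinch_z,get_tcp_rot())
E
```

```text
pics
scene {'K': array([[494.41477003,   0.        , 319.00934753],
       [  0.        , 494.41477003, 238.01900937],
       [  0.        ,   0.        ,   1.        ]]), 'extrinsics': array([[ 5.01780793e-01,  8.64947423e-01,  9.05495720e-03,
        -3.84979497e+02],
       [-5.03566246e-01,  2.83589767e-01,  8.16086932e-01,
         7.51574820e+01],
       [ 7.03304395e-01, -4.14056518e-01,  5.77858225e-01,
        -1.54123834e+03],
       [ 0.00000000e+00,  0.00000000e+00,  0.00000000e+00,
         1.00000000e+00]])}
top {'K': array([[571.73244321,   0.        , 316.45764485],
       [  0.        , 571.73244321, 241.70314477],
       [  0.        ,   0.        ,   1.        ]]), 'extrinsics': array([[ 2.18502248e-02, -9.99756312e-01, -3.14403330e-03,
         1.11297414e+02],
       [ 9.99002598e-01,  2.17110467e-02,  3.90184567e-02,
        -5.49664643e+02],
       [-3.89406881e-02, -3.99345948e-03,  9.99233544e-01,
        -1.37755934e+03],
       [ 0.00000000e+00,  0.00000000e+00,  0.00000000e+00,
         1.00000000e+00]])}
0.1 18.700000000000003 [-3.05832643e+00 -7.14108874e-01  1.55315330e-04]
```

View pics/scene0.png

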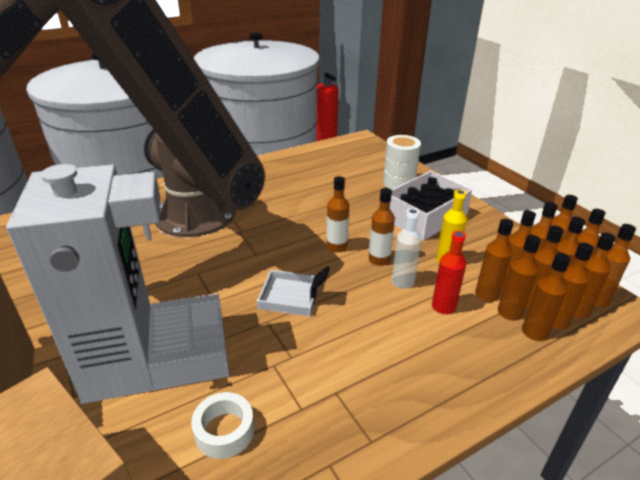

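View pics/top0.png

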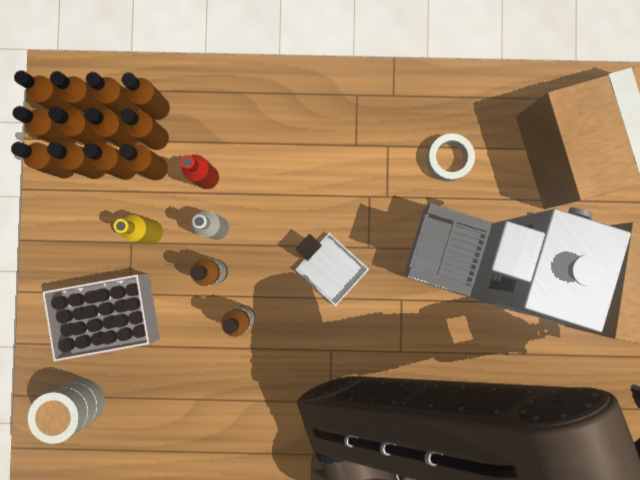

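Candidates for the empty bottle: clear at top (205,222) / scene (407,250); red (198,170) / (450,275); yellow (130,228) / (453,230); ambers (205,272) and (237,322). The clear, uncapped one matches the description. I'll check it in a close crop, together with the filler and the pan.

```bash
python3 - <<'E'
import cv2,numpy as np
t=cv2.imread("pics/top0.png");s=cv2.imread("pics/scene0.png")
def crop(im,x,y,w,h,f):
    c=cv2.resize(im[y:y+h,x:x+w],None,fx=f,fy=f,interpolation=cv2.INTER_CUBIC)
    for k in range((x+19)//20*20,x+w,20):
        X=int((k-x)*f); cv2.line(c,(X,0),(X,5 if k%100 else 14),(0,0,255),1)
        if k%40==0: cv2.putText(c,str(k),(X,16),0,.35,(0,0,255),1)
    for k in range((y+19)//20*20,y+h,20):
        Y=int((k-y)*f); cv2.line(c,(0,Y),(5,Y),(0,0,255),1)
        if k%40==0: cv2.putText(c,str(k),(7,Y),0,.35,(0,0,255),1)
    return c
A=crop(t,395,190,250,150,3.2); B=crop(t,280,220,100,90,4); C=crop(s,370,190,110,90,3.6)
o=np.zeros((480,800,3),np.uint8); A=A[:, :800]; 
cv2.imwrite("pics/c1.png",A)
D=crop(s,10,160,230,245,2.2); E=crop(s,250,255,85,65,3.4)
o=np.zeros((600,800,3),np.uint8)
o[:D.shape[0],:D.shape[1]]=D
o[0:E.shape[0],508:508+E.shape[1]]=E
B=crop(t,285,225,90,85,3.2);o[225:225+B.shape[0],508:508+B.shape[1]]=B
cv2.imwrite("pics/c2.png",o)
F=crop(t,170,190,110,80,3.6);G=crop(s,370,190,110,120,3.6)
p=np.zeros((440,800,3),np.uint8);p[:F.shape[0],:F.shape[1]]=F;p[:G.shape[0],400:400+G.shape[1]]=G
cv2.imwrite("pics/c3.png",p)
E
```

```text
(no output)
```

View pics/c1.png

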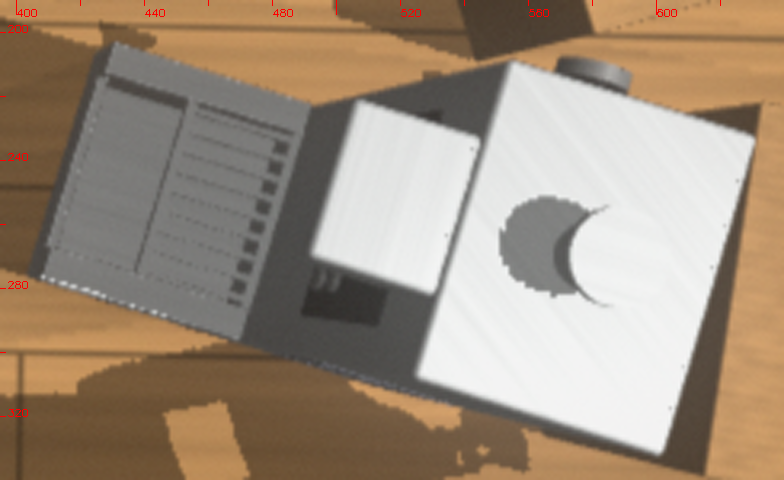

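View pics/c2.png

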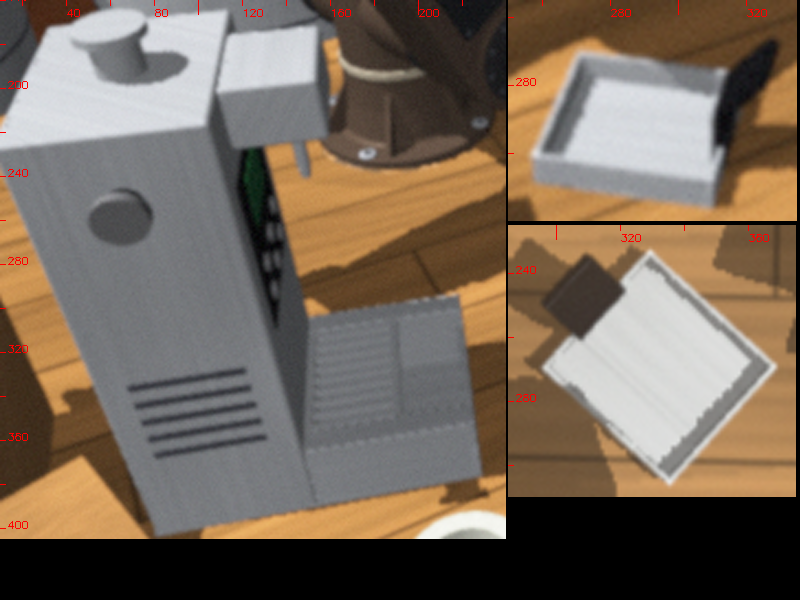

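View pics/c3.png

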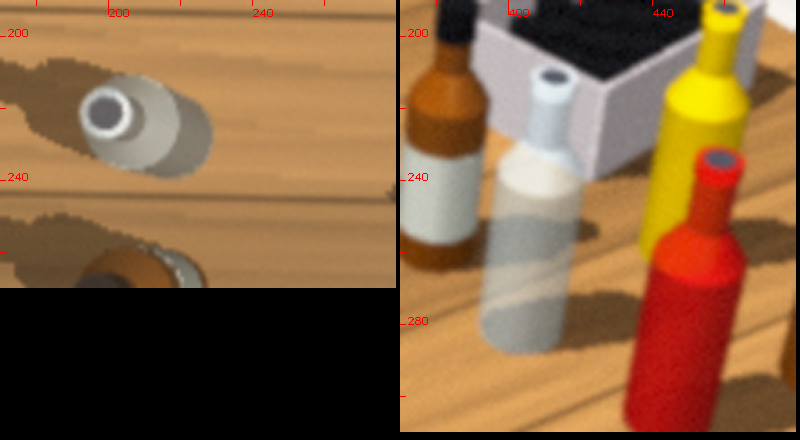

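The clear bottle is the one to use: open dark mouth at top (199.4,221.1) and scene (412.5,211.4), no cap. The filler's front cheek corners are at top (430,203) and (407.5,277.5). The pan's rim corners are at top (329,233), (369,269), (336,306) and (296,270), with the tab towards the upper left.

```bash
cat > helpers.py <<'E'
from cell import *
import numpy as np, cv2
from scipy.spatial.transform import Rotation as R
from scipy.optimize import least_squares
def proj(m,P):
    E=m["extrinsics"];p=np.atleast_2d(P)@E[:3,:3].T+E[:3,3]
    q=np.c_[p[:,0],-p[:,1],-p[:,2]]@m["K"].T
    return q[:,:2]/q[:,2:]
def place(s,P): # s=(x,y,yaw)
    return np.atleast_2d(P)@R.from_euler('z',s[2]).as_matrix().T+[s[0],s[1],0]
def fit(obs,s0):
    f=lambda s:np.concatenate([(proj(m,place(s,[o[2:] for o in L]))-[o[:2] for o in L]).ravel() for m,L in obs])
    r=least_squares(f,s0,loss='soft_l1');return r.x,r.fun
E
python3 - <<'E'
from helpers import *
np.set_printoptions(precision=2,suppress=True)
T=imaging.camera_model("top");S=imaging.camera_model("scene")
ft=[(430,203.1,-145,90,75),(407.5,277.5,-145,-90,75),(492.5,222.8,5,90,75),(470,296.9,5,-90,75),(555,209.4,5,90,420),(525.6,308.1,5,-90,420),(630.9,233.1,145,90,420),(601.9,332.2,145,-90,420)]
fs=[(80.5,403.2,145,90,0),(104.5,216.8,5,90,420),(10,228,145,90,420),(229.1,375.9,-145,90,0),(148.6,364.5,5,90,75),(221.4,350.9,-145,90,75),(218.2,294.5,-145,-90,75),(113.6,164.5,5,-90,420)]
print("filler",*fit([(T,ft),(S,fs)],[530,-300,-1.8]))
for o in([(T,ft)],[(S,fs)]): print(fit(o,[530,-300,-1.8])[0])
pt=[(329.1,233.4,-65,60,26),(368.75,269.4,65,60,26),(335.6,305.6,65,-60,26),(295.9,269.7,-65,-60,26)]
ps=[(310.6,308.8,-65,60,26),(257.4,300.6,65,60,26),(270.6,270.3,65,-60,26),(313.8,275.6,-65,-60,26),(310,315.3,-65,60,0),(257.9,307.9,65,60,0)]
print("pan",*fit([(T,pt),(S,ps)],[500,80,-2.3]))
for o in([(T,pt)],[(S,ps)]): print(fit(o,[500,80,-2.3])[0])
b=[(T,[(199.4,221.1,0,0,215)]),(S,[(412.5,211.4,0,0,215)])]
print("bottle",*fit(b,[550,250,0]))
for n,u,v in(("fa",205,272),("fb",237,322),("red",186,160),("yel",124,228)): print(n,fit([(T,[(u,v,0,0,217)])],[550,250,0])[0][:2])
E
```

```text
filler [ 512.99 -255.83   -1.85] [ 1.38  0.07  1.06 -0.22  0.82 -0.29  0.78 -0.07 -0.1  -1.5  -0.81  0.35
  2.58 -0.74  1.93  1.08  1.01  0.01  0.86 -2.04 -4.73 -1.67  0.62 -0.33
 -0.44  0.25  4.75  0.1   0.72 -1.97  1.75 -1.59]
[ 512.63 -253.77   -1.85]
[ 514.1  -257.69   -1.85]
pan [480.65  82.25  -2.29] [ 0.53 -0.58  1.09 -0.2   0.65  0.81  0.14  0.15 -0.03 -1.21 -0.02 -0.44
  0.13 -1.06  6.27  0.03  0.58  0.29  0.16  0.23]
[480.68  83.68  -2.29]
[480.91  80.77  -2.28]
bottle [576.32 364.91   0.  ] [ 0.65  0.18  0.81 -0.54]
fa [471.49 351.14]
fb [370.24 282.25]
red [703.28 397.54]
yel [558.82 521.7 ]
```

```bash
cat > plan.py <<'E'
import numpy as np, heapq, itertools, json
GU=34.
def line(a,b): a,b=map(np.array,(a,b));n=int(np.hypot(*(b-a))/2.5)+2;return np.linspace(a,b,n)
def poly(P): return np.vstack([line(P[i],P[(i+1)%len(P)]) for i in range(len(P))])
t=np.array([-.643,.766]);n=np.array([.766,.643]);c=np.array([-79,73.4]);bend=c-28*t
g=c+(GU-28)*t; d=-t
pan=np.vstack([poly([(-65,0),(65,0),(65,26),(-57,26),(-57,52),(-65,52)]),poly([bend-5*n,bend+5*n,bend+50*t+5*n,bend+50*t-5*n])])
grip=np.vstack([poly([g+19*d-20*n,g+19*d+20*n,g-54*d+20*n,g-54*d-20*n]),poly([g-54*d-43*n,g-54*d+43*n,g-200*d+43*n,g-200*d-43*n])])
pts=np.vstack([pan,grip])
boxes=[(-145,-137,-50,50,1),(-81,5,66,75,1),(5,145,-50,420,1),(-67,5,365,420,1),(-48,-26,305,365,1)]
def clear(s):
    th=s[2];C,S=np.cos(th),np.sin(th)   # back edge down for th>0
    X=pts[:,0]*C+pts[:,1]*S+s[0];Z=-pts[:,0]*S+pts[:,1]*C+s[1]
    m=1e9
    for a,b,l,h,_ in boxes:
        dx=np.maximum(a-X,X-b);dz=np.maximum(l-Z,Z-h)
        m=min(m,np.where((dx>0)&(dz>0),np.hypot(dx,dz),np.maximum(dx,dz)).min())
    fl=(Z-np.where((X>-137)&(X<5),6,0)).min()
    return min(m,8 if fl>=1.5 else -9) 
def search(cl):
    st=np.array([3,3,np.radians(3)]);o=np.array([-66,8,0.])
    seen={(0,0,0):None};cost={(0,0,0):0};q=[(0,(0,0,0))];memo={}
    while q:
        f,k=heapq.heappop(q)
        if f>cost[k]: continue
        s=o+st*k
        # free: whole pan outside above
        if s[0]<-180 and s[1]>110:
            p=[]
            while k is not None: p.append(o+st*k);k=seen[k]
            return np.array(p)
        for dk in itertools.product((-1,0,1),repeat=3):
            k2=tuple(np.add(k,dk))
            if dk==(0,0,0) or abs(k2[2])>30 or k2[0]<-60 or k2[1]>60 or k2[1]<0:continue
            if k2 not in memo: memo[k2]=clear(o+st*k2)
            if memo[k2]<cl: continue
            f2=f+np.linalg.norm(dk)+ .6*max(0,7-memo[k2])
            if f2<cost.get(k2,1e9): cost[k2]=f2;seen[k2]=k;heapq.heappush(q,(f2,k2))
for cl in(5,4,3,2):
    p=search(cl)
    if p is not None:
        print("clear",cl,len(p));np.save("path.npy",p)
        for s in p: print(s[:2].round(),np.degrees(s[2]).round(),round(clear(s),1),end=' | ')
        break
E
python3 plan.py
```

```text
clear 3 45
[-183.  113.] 42.0 8 | [-180.  110.] 42.0 8 | [-177.  107.] 42.0 8 | [-174.  104.] 42.0 8 | [-171.  101.] 42.0 8 | [-168.   98.] 42.0 8 | [-165.   95.] 42.0 8 | [-162.   92.] 42.0 8 | [-159.   89.] 42.0 8 | [-156.   86.] 42.0 8 | [-153.   83.] 42.0 8 | [-150.   80.] 42.0 8 | [-147.   77.] 42.0 8 | [-144.   74.] 42.0 8 | [-141.   71.] 42.0 8 | [-138.   68.] 39.0 8 | [-135.   65.] 39.0 8 | [-132.   62.] 36.0 7.3 | [-129.   59.] 36.0 7.9 | [-126.   56.] 36.0 8 | [-123.   53.] 33.0 7.8 | [-120.   50.] 33.0 8 | [-117.   47.] 33.0 8 | [-114.   44.] 33.0 7.5 | [-111.   44.] 33.0 8 | [-108.   44.] 33.0 7.2 | [-105.   41.] 30.0 7.7 | [-102.   41.] 30.0 6.2 | [-99.  38.] 27.0 6.7 | [-96.  38.] 27.0 5.8 | [-93.  38.] 27.0 4.4 | [-90.  35.] 24.0 5.5 | [-87.  35.] 24.0 4.8 | [-84.  35.] 21.0 4.2 | [-81.  32.] 21.0 3.4 | [-78.  32.] 21.0 4.5 | [-75.  32.] 21.0 3.6 | [-72.  29.] 18.0 3.2 | [-69.  26.] 15.0 4.5 | [-69.  23.] 12.0 4.4 | [-69.  20.] 9.0 3.8 | [-66.  17.] 6.0 3.6 | [-66.  14.] 3.0 4.7 | [-66.  11.] 0.0 6.0 | [-66.   8.] 0.0 6.0 |
```

```bash
cat >> helpers.py <<'E'
def tool_rot(yaw,th,flip=1,roll=0):
    """tool rot when gripping tab of a pan with yaw and pitch th (back edge down)"""
    P=R.from_euler('z',yaw)*R.from_euler('y',th)
    n=np.array([.766,0,.643]);z=np.array([.643,0,-.766]);y=n*flip;x=np.cross(y,z)
    return P*R.from_matrix(np.c_[x,y,z])*R.from_euler('y',roll)
def pan_tcp(o,yaw,th,up=34,flip=1,pz=18.7):
    """TCP pose for pan origin o"""
    P=R.from_euler('z',yaw)*R.from_euler('y',th)
    g=np.array([-79,0,73.4])+(up-28)*np.array([-.643,0,.766])+pz*np.array([.643,0,-.766])
    return np.array(o)+P.apply(g),tool_rot(yaw,th,flip)
E
python3 - <<'E'
from helpers import *
np.set_printoptions(precision=2,suppress=True)
for f in(1,-1):
    for th in(0,.3): 
        p,r=pan_tcp([480.6,82.3,0],-2.288,th,flip=f); print("pick",f,th,p,ctrl.inverse_kinematics(p,r.as_rotvec()))
    for th in(0,.4,.8,1.2):
        o=place([513,-256,-1.85],[-66,0,6])[0]
        p,r=pan_tcp(o,-1.85,th,flip=f); print("home",f,th,p,ctrl.inverse_kinematics(p,r.as_rotvec()))
# bottle: tool pointing dirs
def brot(az,el,f):
    z=np.array([np.cos(az)*np.cos(el),np.sin(az)*np.cos(el),-np.sin(el)]);x=f*np.array([np.cos(az)*np.sin(el),np.sin(az)*np.sin(el),np.cos(el)])
    return R.from_matrix(np.c_[x,np.cross(z,x),z])
s=place([513,-256,-1.85],[-37,0,175])[0]
for f in(1,-1):
  for el in(0,.3,.6):
    print(f,el,"pick",[a for a in np.arange(-180,180,15) if ctrl.inverse_kinematics([576,365,100],brot(np.radians(a),el,f).as_rotvec()) is not None],
     "place",[a for a in np.arange(-180,180,15) if ctrl.inverse_kinematics(s,brot(np.radians(a),el,f).as_rotvec()) is not None])
E
```

```text
pick 1 0 [527.16 135.68  63.67] None
pick 1 0.3 [512.71 119.12  81.76] [ 0.22  0.68  1.75 -0.27  1.06  2.67]
home 1 0 [ 550.71 -124.46   69.67] [-0.05  0.74  1.8  -0.85  0.99  2.42]
home 1 0.4 [ 542.34 -153.67   92.23] [-0.26  0.61  1.84 -0.44  0.75  1.92]
home 1 0.8 [ 532.2  -189.02  101.17] [-0.5   0.58  1.83  0.14  0.76  1.24]
home 1 1.2 [ 521.91 -224.93   95.09] [-0.72  0.66  1.78  0.54  1.01  0.76]
pick -1 0 [527.16 135.68  63.67] [ 0.29  0.84  1.56 -0.36  1.38 -0.38]
pick -1 0.3 [512.71 119.12  81.76] [ 0.22  0.68  1.75 -0.27  1.06 -0.47]
home -1 0 [ 550.71 -124.46   69.67] [-0.05  0.74  1.8  -0.85  0.99 -0.72]
home -1 0.4 [ 542.34 -153.67   92.23] [-0.26  0.61  1.84 -0.44  0.75 -1.22]
home -1 0.8 [ 532.2  -189.02  101.17] [-0.5   0.58  1.83  0.14  0.76 -1.9 ]
home -1 1.2 [ 521.91 -224.93   95.09] [-0.72  0.66  1.78  0.54  1.01 -2.38]
1 0 pick [np.int64(-180), np.int64(-165), np.int64(-150), np.int64(-135), np.int64(-120), np.int64(-105), np.int64(-90), np.int64(-15), np.int64(0), np.int64(15), np.int64(30), np.int64(45), np.int64(60), np.int64(75), np.int64(90), np.int64(105),
[... 2855 characters left out ...]
t64(135), np.int64(150), np.int64(165)]
-1 0.6 pick [np.int64(-180), np.int64(-165), np.int64(-150), np.int64(-135), np.int64(-120), np.int64(-105), np.int64(-90), np.int64(-75), np.int64(-60), np.int64(0), np.int64(15), np.int64(30), np.int64(45), np.int64(60), np.int64(75), np.int64(90), np.int64(105), np.int64(120), np.int64(135), np.int64(150), np.int64(165)] place [np.int64(-180), np.int64(-165), np.int64(-150), np.int64(-135), np.int64(-120), np.int64(-105), np.int64(-60), np.int64(-45), np.int64(-30), np.int64(-15), np.int64(0), np.int64(15), np.int64(30), np.int64(45), np.int64(60), np.int64(75), np.int64(90), np.int64(105), np.int64(120), np.int64(135), np.int64(150), np.int64(165)]
```

```bash
python3 - <<'E'
from helpers import *
np.set_printoptions(precision=1,suppress=True)
m=imaging.camera_model("wrist");E=m["extrinsics"]
Rt=R.from_rotvec(get_tcp_rot()).as_matrix();p=np.array(get_position())
Ct=Rt.T@(-E[:3,:3].T@E[:3,3]-p); Rc=E[:3,:3]@Rt  # tool->cam rot
print("cam in tool",Ct,"look",-(Rc.T)[:,2],"up",Rc.T[:,1],m["K"][0])
F=[513,-256,-1.85]
pts=np.array([(-145,90,75),(-145,-90,75),(5,90,75),(5,-90,75),(-37,0,305),(-145,90,50),(-145,90,0),(-145,-90,0)])
q=get_qpos()
for x,z,th in[(-220,300,.0),(-200,330,.3),(-260,300,.2),(-250,250,0),(-200,400,.7)]:
    P=place(F,[x,0,z])[0]; r=tool_rot(F[2],th,-1)
    R2=Rc@r.as_matrix().T; c=P+r.apply(Ct); e=np.eye(4);e[:3,:3]=R2;e[:3,3]=-R2@c
    print(x,z,th,ctrl.inverse_kinematics(P,r.as_rotvec()),proj(dict(K=m["K"],extrinsics=e),place(F,pts)).round().tolist())
for P in([277,-560,500],[545,-130,500],[560,-60,480]): print(ctrl.inverse_kinematics(P,get_tcp_rot()))
E
```

```text
cam in tool [  78.2   -1.3 -142.2] look [-0.3  0.   1. ] up [1.  0.  0.3] [422.4   0.  316.2]
-220 300 0.0 [ 0.1  0.5  1.5 -0.7  1.4 -1. ] [[410.0, 296.0], [425.0, 93.0], [293.0, 261.0], [290.0, 96.0], [92.0, 238.0], [423.0, 288.0], [444.0, 273.0], [462.0, 95.0]]
-200 330 0.3 [-0.1  0.4  1.5 -0.4  1.3 -1.2] [[365.0, 281.0], [372.0, 94.0], [239.0, 262.0], [229.0, 96.0], [73.0, 252.0], [371.0, 273.0], [383.0, 258.0], [391.0, 96.0]]
-260 300 0.2 [ 0.1  0.5  1.5 -0.5  1.4 -1.1] [[324.0, 283.0], [325.0, 94.0], [211.0, 259.0], [197.0, 96.0], [-8.0, 244.0], [335.0, 275.0], [354.0, 260.0], [358.0, 96.0]]
-250 250 0 [ 0.1  0.6  1.6 -0.6  1.4 -0.9] [[353.0, 305.0], [360.0, 92.0], [243.0, 267.0], [233.0, 96.0], [-18.0, 247.0], [369.0, 296.0], [396.0, 280.0], [407.0, 94.0]]
-200 400 0.7 [-0.2  0.3  1.4  0.   1.4 -1.5] [[270.0, 259.0], [264.0, 96.0], [142.0, 259.0], [120.0, 96.0], [42.0, 247.0], [272.0, 252.0], [276.0, 240.0], [271.0, 98.0]]
[-1.2  0.4  1.1  0.   1.7 -0.1]
[-0.4  0.2  1.2  0.   1.7  0.8]
[-0.2  0.3  1.3  0.   1.6  0.9]
```

```bash
python3 - <<'E'
from helpers import *
np.set_printoptions(precision=3,suppress=True)
F=[513,-256,-1.85]; t0=get_time()
ctrl.move_pose([277,-560,500],get_tcp_rot()); 
q=ctrl.inverse_kinematics([545,-130,500],get_tcp_rot());q=list(q);q[5]=-1.0;ctrl.goto_joints(q);print(get_time()-t0)
P=place(F,[-220,0,300])[0]; ctrl.move_pose(P,tool_rot(F[2],0,-1).as_rotvec()); ctrl.hold(.2)
m=imaging.camera_model("wrist");im=imaging.camera("wrist")
np.save("w1E.npy",m["extrinsics"]);np.save("w1K.npy",m["K"])
cv2.imwrite("pics/w1full.png",im[:,:,::-1])
c=cv2.resize(im[60:330,60:500,::-1],None,fx=1.8,fy=1.8,interpolation=cv2.INTER_CUBIC)
pts=np.array([(-145,90,75),(-145,-90,75),(5,90,75),(5,-90,75),(-37,0,305),(-145,90,50),(-145,90,0),(-145,-90,0),(-137,0,50),(-81,0,66)])
u=proj(m,place(F,pts));print(u)
for a in u: cv2.circle(c,tuple(int(v) for v in (a-[60,60])*1.8),3,(0,0,255),1)
cv2.imwrite("pics/w1.png",c);print(get_time(),get_qpos())
E
```

```text
2.8832999999999998
[[410.296 296.571]
 [424.412  93.823]
 [293.515 261.754]
 [289.886  97.475]
 [ 92.652 239.835]
 [422.485 288.268]
 [443.917 273.669]
 [460.74   95.636]
 [421.582 197.144]
 [361.856 192.573]]
4.1417 [ 0.074  0.487  1.536 -0.654  1.435 -1.016]
```

View pics/w1.png

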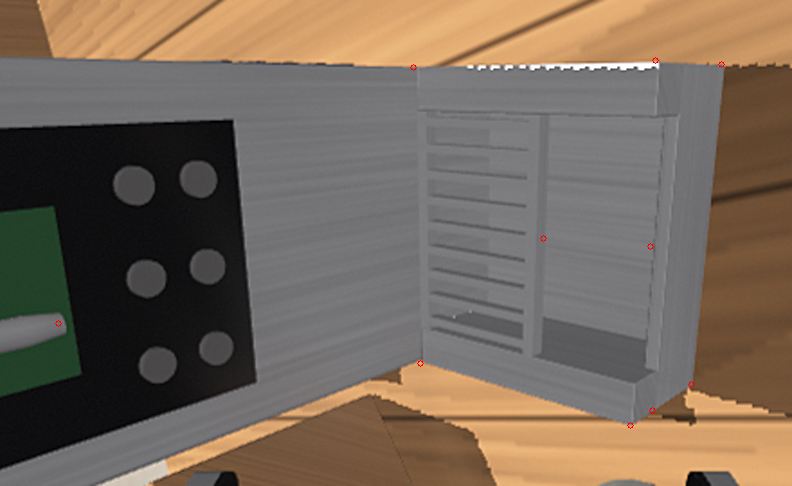

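The wrist view confirms the filler pose to within 2–3 mm: cheek corners at crop (632,424), (723,66), (658,64), rest edge at x=549, spout tip at (66,324). I'll refit with these, then grasp the pan.

```bash
python3 - <<'E'
from helpers import *
np.set_printoptions(precision=3,suppress=True)
T=imaging.camera_model("top");W=dict(K=np.load("w1K.npy"),extrinsics=np.load("w1E.npy"))
ft=[(430,203.1,-145,90,75),(407.5,277.5,-145,-90,75),(492.5,222.8,5,90,75),(470,296.9,5,-90,75),(555,209.4,5,90,420),(525.6,308.1,5,-90,420),(630.9,233.1,145,90,420),(601.9,332.2,145,-90,420)]
c=[(632,424,-145,90,75),(658,63,-145,-90,75),(723,65.5,-145,-90,0),(693,384,-145,90,0),(422,362,5,90,75),(418,68,5,-90,75),(66,324,-37,0,305)]
fw=[(a/1.8+60,b/1.8+60,*k) for a,b,*k in c]
F,f=fit([(W,fw)],[513,-256,-1.85]);print(F,f)
F2,f=fit([(W,fw),(T,ft)],[513,-256,-1.85]);print(F2,f)
np.save("F.npy",F2)
# look at pan from pregrasp: 90 back along tool axis
s=[480.65,82.25,-2.287]
p,r=pan_tcp([s[0],s[1],0],s[2],0,flip=-1); z=r.as_matrix()[:,2]
ctrl.move_pose(p-130*z,r.as_rotvec());ctrl.hold(.2)
m=imaging.camera_model("wrist");im=imaging.camera("wrist");np.save("w2E.npy",m["extrinsics"])
cc=im[:,:,::-1].copy()
pts=[(-65,60,26),(65,60,26),(65,-60,26),(-65,-60,26),(-93.2,25,90),(-93.2,-25,90)]
u=proj(m,place(s,pts));print(u)
for a in u: cv2.circle(cc,tuple(int(v) for v in a),3,(0,0,255),1)
cv2.imwrite("pics/w2.png",cc);print(get_time())
E
```

```text
[ 513.253 -254.829   -1.852] [ 0.117  1.543  0.431 -0.889  0.502 -0.501 -0.225  0.773 -0.305  0.755
 -1.345 -0.423 -3.182  0.194]
[ 513.064 -254.562   -1.854] [ 0.181  1.532  0.827 -0.939  0.863 -0.543 -0.164  0.761 -0.268  0.554
 -1.106 -0.7   -3.09  -0.043  0.839  0.019  0.509 -0.283  0.28  -0.334
  0.218 -0.116 -0.83  -1.554 -1.57   0.283  1.84  -0.784  1.165  1.03 ]
[[342.175 293.185]
 [235.312 257.818]
 [227.172 130.908]
 [345.049 136.59 ]
 [317.673 286.47 ]
 [317.595 206.53 ]]
5.4667
```

View pics/w2.png

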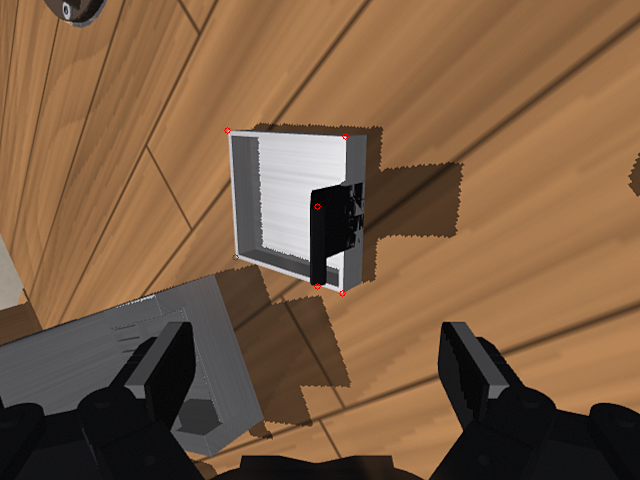

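```bash
python3 - <<'E'
from helpers import *
np.set_printoptions(precision=1,suppress=True)
im=cv2.imread("pics/w2.png")[180:300,300:372]
for u in range(0,72,4):
    col=im[:,u].max(1); v=np.where(col<70)[0]+180; print(u+300,len(v),v.min() if len(v) else 0,v.max() if len(v) else 0,end=' | ')
W=dict(K=np.load("w1K.npy"),extrinsics=np.load("w2E.npy"));s=[480.65,82.25,-2.287]
t=np.array([-.643,0,.766]);n=np.array([.766,0,.643]);b=np.array([-79,0,73.4])-28*t
for nm,P in(("tip+",b+50*t+5*n),("tip-",b+50*t-5*n),("bend-",b-5*n),("bend+",b+5*n)):
    print(nm,*proj(W,place(s,[P+[0,25,0],P-[0,25,0]])))
E
```

```text
300 10 263 298 | 304 10 265 274 | 308 11 266 276 | 312 94 191 284 | 316 93 190 296 | 320 96 189 297 | 324 97 188 284 | 328 81 187 282 | 332 81 186 284 | 336 81 185 285 | 340 67 185 251 | 344 84 181 269 | 348 65 185 249 | 352 58 185 247 | 356 39 183 235 | 360 43 182 229 | 364 13 198 235 | 368 33 180 232 | tip+ [309.2 286.6] [308.6 206.6]
tip- [325.5 286.6] [325.9 206.6]
bend- [324.  258.9] [324.3 190.5]
bend+ [310.2 258.9] [309.8 190.6]
```

```bash
cat > ins.py <<'E'
from helpers import *
F=np.load("F.npy")
def panpose(s,dy=0): # s=(x,z,th) filler frame
    return pan_tcp(place(F,[s[0],dy,s[1]])[0],F[2],s[2],flip=-1)
def go(s,v,fl=None,dy=0):
    p,r=panpose(s,dy)
    return ctrl.movel(p,r.as_rotvec(),speed=v,force_limit=fl)
E
python3 - <<'E'
from ins import *
np.set_printoptions(precision=1,suppress=True)
s=[480.65,82.25,-2.287]
p,r=pan_tcp([s[0],s[1],0],s[2],0,flip=-1)
claw.set_gripper(60); ctrl.movel(p,r.as_rotvec(),speed=120,force_limit=15)
print(get_time(),get_position()-p)
claw.set_gripper(0,80); print("open",get_opening(),get_gripper_force(),get_force())
ctrl.movel(p+[0,0,110],speed=150); print(get_opening(),get_force())
a,b=panpose((-240,190,np.radians(42)));ctrl.move_pose(a,b.as_rotvec())
path=np.load("path.npy"); print(get_time(),get_opening())
if get_opening()>5:
    for i in [0,15,20,24]:
        h=go(path[i],100,20); print(i,h,get_time(),get_force())
        if h: break
ctrl.hold(.1);m=imaging.camera_model("wrist");im=imaging.camera("wrist");np.save("w3E.npy",m["extrinsics"])
cv2.imwrite("pics/w3.png",im[:,:,::-1])
cv2.imwrite("pics/s3.png",imaging.camera("scene")[:,:,::-1])
a=im[20:360,100:560,::-1];b=cv2.resize(cv2.imread("pics/s3.png")[250:410,130:290],None,fx=2.12,fy=2.12)
cv2.imwrite("pics/v3.png",np.hstack([a,b[:340]]));print(get_time())
E
```

```text
7.075 [0.4 0.3 0.4]
open 9.016370855102613 78.54859113693237 [0.6 2.2 3.4]
8.739379270496524 [ 0.5  0.9 -3.7]
9.425 9.110180815112232
0 False 10.5333 [ 0.2 -0.1 -2.6]
15 False 11.2917 [ 0.4  0.1 -3.5]
20 False 11.6167 [ 0.7  0.3 -2.8]
24 False 11.9167 [ 0.4  0.8 -3.3]Traceback (most recent call last):
  File "<stdin>", line 19, in <module>
    return _nx.concatenate(arrs, 1, dtype=dtype, casting=casting)
           ~~~~~~~~~~~~~~~^^^^^^^^^^^^^^^^^^^^^^^^^^^^^^^^^^^^^^^
ValueError: all the input array dimensions except for the concatenation axis must match exactly, but along dimension 0, the array at index 0 has size 340 and the array at index 1 has size 339
```

```bash
python3 - <<'E'
import cv2,numpy as np
a=cv2.imread("pics/w3.png")[20:360,100:560];b=cv2.resize(cv2.imread("pics/s3.png")[250:410,130:290],(340,340))
cv2.imwrite("pics/v3.png",np.hstack([a,b]))
E
```

```text
(no output)
```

View pics/v3.png

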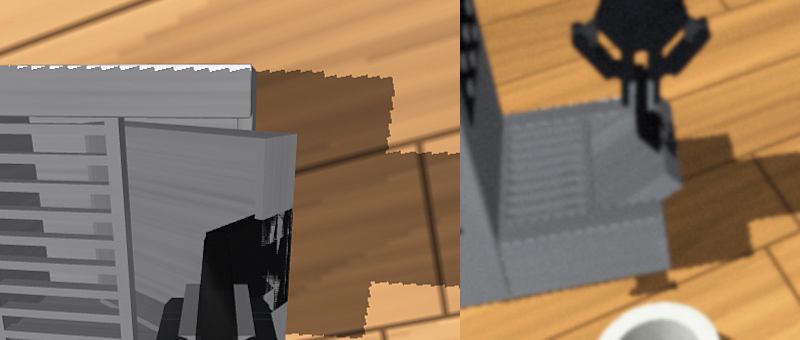

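The pan's back edge is through the gap between rest and sill, at crop (125–300,120–340), with no contact force. I'll continue the insertion.

```bash
python3 - <<'E'
from ins import *
np.set_printoptions(precision=1,suppress=True)
path=np.load("path.npy")
for i in [27,30,33,36,38,40,42,43,44]:
    h=go(path[i],60,20); print(i,h,round(get_time(),1),get_force(),round(float(np.linalg.norm(get_position()-panpose(path[i])[0])),1))
    if h: break
else:
    h=go((-66,4,0),25,6); p,r=panpose((-66,4,0)); print("down",h,get_force(),get_position()-p,get_opening(),get_time())
E
```

```text
27 False 12.4 [-0.2 -0.1 -2.6] 0.6
30 False 12.6 [-0.3  0.2 -3.2] 0.6
33 False 12.9 [ 0.1 -0.9 -1.8] 1.0
36 False 13.2 [ 0.9 -0.1 -3. ] 0.9
38 False 13.5 [-0.8 -0.2 -3. ] 0.5
40 False 13.9 [-0.6 -0.1 -3.2] 0.2
42 False 14.3 [-0.6 -0.1 -2.9] 0.2
43 False 14.6 [-0.4 -0.  -3.2] 0.2
44 False 14.8 [ 0.3  0.  -1.9] 0.4
down True [-0.7  0.7  6.3] [ 0.3 -0.2  2.2] 9.195763705653333 15.0417
```

```bash
python3 - <<'E'
from ins import *
np.set_printoptions(precision=1,suppress=True)
claw.set_gripper(40); r=R.from_rotvec(get_tcp_rot()); z=r.as_matrix()[:,2]
p=np.array(get_position()); ctrl.movel(p-140*z,speed=200); ctrl.hold(.1)
m=imaging.camera_model("wrist");im=imaging.camera("wrist")[:,:,::-1].copy()
P=[(-65,60,26),(65,60,26),(65,-60,26),(-65,-60,26),(-57,60,26),(-57,-60,26)]
u=proj(m,place(F,np.array(P)+[-66,0,6]));print(u,get_time(),get_force())
for a in u: cv2.circle(im,tuple(int(v) for v in a),3,(0,0,255),1)
a=im[60:360,180:480];s=imaging.camera("scene")[:,:,::-1]
cv2.imwrite("pics/v4.png",np.hstack([cv2.resize(a,(500,500)),cv2.resize(s[260:400,120:204+36],(300,350))[:350].copy() if 0 else cv2.copyMakeBorder(cv2.resize(s[270:390,130:250],(300,300)),0,200,0,0,cv2.BORDER_CONSTANT)]))
E
```

```text
[[339.5 290.8]
 [235.4 256.5]
 [227.7 132.1]
 [342.3 137.9]
 [331.7 288.2]
 [333.5 137.4]] 16.4417 [ 0.2 -0.3  0.1]
```

View pics/v4.png

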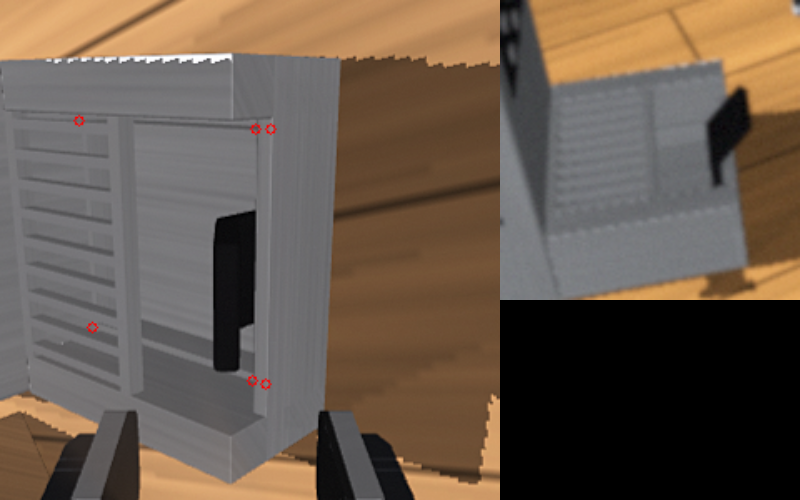

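The pan's tab stands above the sill in front of the rest, the rim lies on the predicted marks, and it is released and level. Next, check reachability for the bottle transfer.

```bash
cat >> ins.py <<'E'
B=np.array([576.3,364.9]); GH=85.; SP=place(F,[-37,0,75])[0]
def brot(az,el=.35,f=1):
    z=np.array([np.cos(az)*np.cos(el),np.sin(az)*np.cos(el),-np.sin(el)]);x=f*np.array([np.cos(az)*np.sin(el),np.sin(az)*np.sin(el),np.cos(el)])
    return R.from_matrix(np.c_[x,np.cross(z,x),z])
def bpose(base,az,el=.35,f=1,back=20): # TCP pose holding bottle with base there
    r=brot(az,el,f); return np.array(base)+[0,0,GH]+back*r.as_matrix()[:,2], r.as_rotvec()
E
python3 - <<'E'
from ins import *
np.set_printoptions(precision=2,suppress=True)
print(SP,get_qpos())
pick=np.r_[B,0];ent=place(F,[-95,0,112])[0]
for f in(1,-1):
    for nm,b,az in [("hover",pick+[0,0,210],95),("pick",pick,95)]+[("tr",(1-k)*(pick+[0,0,230])+k*(ent+[0,0,60]),95+147*k) for k in(.2,.4,.6,.8,1)]+[("ent",ent,242),("place",SP,242),("back",SP-[*(100*brot(np.radians(242)).as_matrix()[:2,2]),0],242)]:
        print(f,nm,b.round(),az,ctrl.inverse_kinematics(*bpose(b,np.radians(az),.35,f)))
E
```

```text
[ 523.4  -219.03   75.  ] [ 0.09  0.63  1.65 -0.68  1.25 -0.85]
1 hover [576. 365. 210.] 95 [ 0.13  0.6   1.7   1.33  1.31 -0.69]
1 pick [576. 365.   0.] 95 [ 0.13  0.92  1.77  1.45  1.24 -1.08]
1 tr [569. 259. 218.] 124.4 [ 0.02  0.7   1.46  0.94  1.82 -0.77]
1 tr [562. 154. 207.] 153.8 [-0.01  0.8   1.28  0.52  2.19 -1.09]
1 tr [554.  48. 195.] 183.2 [-0.01  0.83  1.23 -0.08  2.3  -1.65]
1 tr [547. -58. 184.] 212.60000000000002 [-0.01  0.78  1.37 -0.62  2.06 -2.11]
1 tr [ 540. -163.  172.] 242 [-0.05  0.69  1.64 -1.02  1.62 -2.29]
1 ent [ 540. -163.  112.] 242 [-0.05  0.77  1.67 -1.02  1.57 -2.2 ]
1 place [ 523. -219.   75.] 242 [-0.14  0.81  1.72 -1.09  1.47 -2.14]
1 back [ 567. -136.   75.] 242 [-0.01  0.85  1.6  -0.99  1.58 -2.17]
-1 hover [576. 365. 210.] 95 [0.13 0.6  1.7  1.33 1.31 2.45]
-1 pick [576. 365.   0.] 95 [0.13 0.92 1.77 1.45 1.24 2.06]
-1 tr [569. 259. 218.] 124.4 [0.02 0.7  1.46 0.94 1.82 2.37]
-1 tr [562. 154. 207.] 153.8 [-0.01  0.8   1.28  0.52  2.19  2.05]
-1 tr [554.  48. 195.] 183.2 [-0.01  0.83  1.23 -0.08  2.3   1.5 ]
-1 tr [547. -58. 184.] 212.60000000000002 [-0.01  0.78  1.37 -0.62  2.06  1.03]
-1 tr [ 540. -163.  172.] 242 [-0.05  0.69  1.64 -1.02  1.62  0.85]
-1 ent [ 540. -163.  112.] 242 [-0.05  0.77  1.67 -1.02  1.57  0.94]
-1 place [ 523. -219.   75.] 242 [-0.14  0.81  1.72 -1.09  1.47  1.  ]
-1 back [ 567. -136.   75.] 242 [-0.01  0.85  1.6  -0.99  1.58  0.97]
```

```bash
python3 - <<'E'
from ins import *
np.set_printoptions(precision=1,suppress=True)
az=np.radians(95);pick=np.r_[B,0]
p=np.array(get_position());ctrl.movel([p[0],p[1],330],speed=250)
ctrl.move_pose(*bpose(pick+[0,0,235],az)); claw.set_gripper(82); print(get_time(),get_position())
h=ctrl.movel(bpose(pick,az)[0],speed=150,force_limit=10); print(h,get_time(),get_force(),get_position()-bpose(pick,az)[0])
E
python3 - <<'E'
from ins import *
# numeric check: is the mouth still where it was (top camera diff around the mouth)?
a=cv2.imread("pics/top0.png");b=imaging.camera("top")[:,:,::-1]
cv2.imwrite("pics/t5.png",b)
t=a[211:232,189:210];r=cv2.matchTemplate(np.ascontiguousarray(b[200:245,178:222]),t,cv2.TM_CCOEFF_NORMED);print(cv2.minMaxLoc(r)[1:4:2],"expect (11,11)")
E
```

```text
19.4583 [574.7 383.6 313.2]
False 21.175 [ 0.6 -0.7  0.2] [0.2 0.  0.8]
(0.99795001745224, (11, 11)) expect (11,11)
```

```bash
python3 - <<'E'
from ins import *
np.set_printoptions(precision=1,suppress=True)
az=np.radians(95);a2=np.radians(242);pick=np.r_[B,0]
claw.set_gripper(0,45); print("grip",get_opening(),get_gripper_force(),get_time())
ctrl.movel(bpose(pick+[0,0,235],az)[0],speed=150); print(get_opening(),get_force())
e=place(F,[-150,0,150])[0]
for k in(.25,.5,.75,1):
    ctrl.movel(*bpose((1-k)*(pick+[0,0,235])+k*e,az+k*(a2-az)),speed=230)
print(get_time(),get_opening(),get_force())
for x,z,v in((-95,112,120),(-95,81,80),(-37,81,60)):
    h=ctrl.movel(bpose(place(F,[x,0,z])[0],a2)[0],speed=v,force_limit=10); print(x,z,h,get_time(),get_force())
    if h: break
ctrl.hold(.2)
s=imaging.camera("scene");m=imaging.camera_model("scene");w=imaging.camera("wrist");t=imaging.camera("top")
for n,i in(("s6",s),("w6",w),("t6",t)): cv2.imwrite(f"pics/{n}.png",i[:,:,::-1])
u=proj(m,place(F,[(-37,0,296),(-37,0,305),(-37,0,81)]));print(u,get_position())
c=cv2.resize(s[205:365,95:225,::-1],None,fx=3.7,fy=3.7,interpolation=cv2.INTER_CUBIC)
for a in u: cv2.circle(c,tuple(int(v) for v in (a-[95,205])*3.7),3,(0,0,255),1)
cc=np.zeros((592,800,3),np.uint8);cc[:,:481]=c[:592,:481]
wr=cv2.resize(w[:,:,::-1],(319,239));cc[:239,481:]=wr
tt=cv2.resize(t[180:300,400:560,::-1],(319,239));cc[245:484,481:]=tt
cv2.imwrite("pics/v6.png",cc)
E
```

```text
grip 58.61197101171757 47.645539194345474 21.5667
58.69723288197877 [-0.6 -0.3 -2.3]
26.45 58.49817513626352 [-0.2  0.9 -2.8]
-95 112 False 27.1583 [-0.4 -0.1 -3. ]
-95 81 False 27.6917 [ 1.  -1.1 -2.4]
-37 81 False 28.8083 [-0.8 -0.8 -2.5]
[[151.3 242.9]
 [150.4 238.9]
 [170.5 326.1]] [ 514.6 -235.5  159.1]
```

View pics/v6.png

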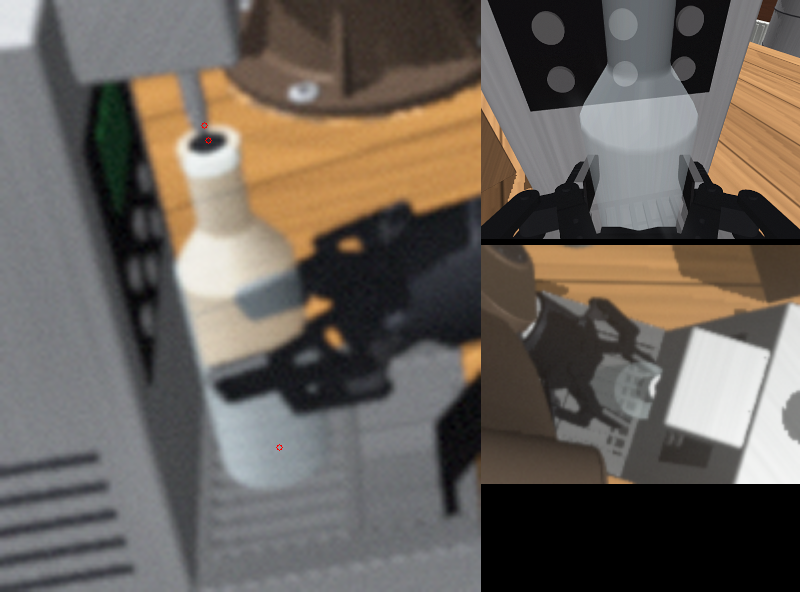

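```bash
python3 - <<'E'
import cv2
g=cv2.cvtColor(cv2.imread("pics/s6.png"),cv2.COLOR_BGR2GRAY)
for r in range(226,256,2): print(r,g[r,138:166].tolist())
E
```

```text
226 [156, 155, 155, 155, 146, 136, 131, 128, 121, 112, 112, 133, 160, 167, 167, 167, 164, 153, 126, 103, 89, 91, 94, 96, 95, 98, 95, 94]
228 [167, 167, 167, 167, 160, 144, 134, 130, 126, 121, 111, 125, 149, 163, 165, 163, 165, 162, 159, 154, 133, 105, 86, 83, 92, 96, 94, 95]
230 [169, 170, 169, 168, 163, 151, 139, 134, 129, 119, 113, 110, 133, 154, 158, 157, 155, 153, 148, 154, 160, 164, 147, 127, 101, 78, 78, 86]
232 [168, 163, 162, 160, 157, 153, 142, 132, 129, 125, 114, 105, 109, 132, 141, 143, 144, 147, 151, 151, 162, 168, 181, 177, 160, 132, 112, 90]
234 [158, 158, 155, 151, 145, 145, 138, 130, 126, 130, 116, 107, 110, 136, 152, 157, 159, 157, 161, 159, 162, 160, 163, 160, 160, 160, 155, 149]
236 [140, 141, 146, 145, 149, 151, 148, 146, 143, 130, 120, 112, 111, 136, 151, 161, 160, 163, 163, 163, 161, 164, 162, 164, 164, 162, 165, 162]
238 [154, 158, 157, 160, 159, 159, 160, 155, 145, 130, 127, 118, 113, 146, 171, 180, 180, 179, 176, 169, 165, 166, 163, 160, 164, 165, 162, 164]
240 [155, 160, 155, 157, 158, 161, 166, 179, 182, 168, 133, 106, 105, 136, 156, 168, 180, 197, 215, 216
[... 342 characters left out ...]
 187, 214, 228, 229, 214, 194, 166, 151, 153, 163, 191, 216, 230, 237, 235, 227, 200, 166, 156, 160, 166, 165, 164, 165]
248 [164, 164, 162, 162, 168, 189, 216, 233, 239, 240, 240, 239, 237, 237, 236, 234, 230, 227, 223, 212, 192, 166, 156, 159, 164, 164, 165, 164]
250 [161, 160, 160, 165, 166, 176, 200, 227, 236, 238, 235, 232, 232, 232, 229, 225, 222, 215, 206, 187, 162, 142, 149, 160, 168, 166, 167, 165]
252 [153, 160, 163, 161, 160, 160, 171, 195, 217, 223, 224, 222, 219, 213, 208, 200, 188, 173, 162, 157, 147, 139, 143, 153, 159, 160, 160, 158]
254 [145, 157, 157, 160, 162, 158, 164, 174, 191, 197, 199, 196, 190, 183, 178, 173, 167, 165, 157, 155, 147, 139, 134, 135, 141, 140, 135, 132]
```

```bash
python3 - <<'E'
from ins import *
np.set_printoptions(precision=1,suppress=True)
a2=np.radians(242)
ctrl.movel(bpose(place(F,[-36,1.5,81])[0],a2)[0],speed=20,force_limit=10)
h=ctrl.movel(bpose(place(F,[-36,1.5,70])[0],a2)[0],speed=15,force_limit=5)
print(h,get_position()[2]-bpose([0,0,75],a2)[0][2],get_force(),get_time())
claw.set_gripper(76); ctrl.hold(.2)
z=R.from_rotvec(get_tcp_rot()).as_matrix()[:,2]; p=np.array(get_position())
print("back",ctrl.movel(p-170*np.array([z[0],z[1],0])/np.hypot(*z[:2])+[0,0,40],speed=120,force_limit=10)); ctrl.hold(.3)
s=imaging.camera("scene");cv2.imwrite("pics/s7.png",s[:,:,::-1]);cv2.imwrite("pics/t7.png",imaging.camera("top")[:,:,::-1])
u=proj(imaging.camera_model("scene"),place(F,[(-37,0,290),(-37,0,305)]));print(u,get_time(),get_force())
g=cv2.cvtColor(s,cv2.COLOR_RGB2GRAY)
for r in range(234,256,2): print(r,g[r,140:164].tolist())
# undisturbed check, top view around full bottles, roll
a=cv2.imread("pics/top0.png").astype(int);b=cv2.imread("pics/t7.png").astype(int)
for n,x,y in(("fa",205,272),("roll",452,157),("red",198,170),("yel",135,228)): print(n,abs(a-b)[y-12:y+12,x-15:x+15].mean())
E
```

```text
True 0.6082029780228595 [-0.5  1.3  4.7] 29.875
back False
[[151.9 245.5]
 [150.4 238.9]] 32.4 [-0.1 -0.1  0.3]
234 [154, 149, 145, 141, 138, 134, 131, 125, 123, 109, 109, 131, 154, 159, 157, 158, 156, 158, 162, 159, 162, 160, 156, 158]
236 [141, 145, 146, 151, 148, 146, 142, 131, 124, 108, 107, 133, 156, 159, 159, 159, 160, 159, 161, 161, 160, 163, 162, 163]
238 [159, 156, 157, 158, 155, 153, 145, 130, 121, 115, 111, 131, 155, 158, 160, 160, 161, 162, 164, 159, 163, 161, 160, 162]
240 [156, 155, 157, 159, 158, 156, 152, 145, 139, 135, 137, 150, 163, 164, 163, 163, 160, 156, 155, 158, 154, 157, 155, 155]
242 [159, 158, 158, 157, 158, 164, 169, 172, 177, 190, 195, 196, 190, 195, 202, 202, 195, 185, 168, 154, 151, 149, 151, 151]
244 [162, 169, 170, 181, 198, 207, 198, 167, 128, 109, 96, 87, 83, 87, 105, 148, 201, 224, 214, 188, 166, 163, 161, 158]
246 [168, 171, 194, 218, 225, 194, 117, 65, 49, 45, 41, 42, 43, 50, 60, 114, 186, 222, 219, 192, 166, 164, 164, 161]
248 [162, 169, 195, 223, 229, 205, 151, 107, 89, 83, 77, 91, 104, 138, 186, 224, 235, 228, 196, 160, 150, 162, 164, 163]
250 [162, 164, 176, 200, 222, 235, 240, 237, 231, 228, 225, 230, 236, 235, 233, 231, 225, 214, 194, 162, 153, 164, 165, 165]
252 [160, 161, 163, 181, 213, 231, 238, 238, 237, 234, 234, 232, 229, 226, 225, 221, 214, 200, 171, 149, 152, 160, 161, 160]
254 [158, 157, 157, 163, 186, 214, 230, 232, 232, 231, 228, 227, 222, 214, 206, 192, 174, 156, 141, 134, 140, 144, 140, 138]
fa 20.324074074074073
roll 0.9851851851851852
red 2.276388888888889
yel 2.8268518518518517
```

Seen from the scene camera, the mouth is within about 1 mm of being under the spout. I'll check that the full bottles haven't moved, since the top-view difference there could just be a shadow.

```bash
python3 - <<'E'
import cv2
a=cv2.imread("pics/scene0.png");b=cv2.imread("pics/s7.png")
for n,x,y in(("fa",382,228),("fb",338,215)):
    t=a[y-38:y+38,x-13:x+13];r=cv2.matchTemplate(b[y-50:y+50,x-25:x+25],t,cv2.TM_CCOEFF_NORMED);print(n,cv2.minMaxLoc(r)[1::2],"exp(12,12)")
a=cv2.imread("pics/top0.png");b=cv2.imread("pics/t7.png")
t=a[262:282,195:215];r=cv2.matchTemplate(b[252:292,185:225],t,cv2.TM_CCOEFF_NORMED);print(cv2.minMaxLoc(r)[1::2],"exp(10,10)")
E
```

```text
fa (0.5825724601745605, (13, 12)) exp(12,12)
fb (0.3607838451862335, (24, 1)) exp(12,12)
(0.5806939005851746, (9, 9)) exp(10,10)
```

```bash
python3 - <<'E'
from helpers import *
p=np.array(get_position());ctrl.movel(p+[20,60,200],speed=200)
q=list(get_qpos());q[1]=-0.3;ctrl.goto_joints(q);ctrl.hold(.2)
A=[cv2.imread("pics/scene0.png"),cv2.imread("pics/top0.png")]
b=[imaging.camera(n)[:,:,::-1].copy() for n in("scene","top")]
cv2.imwrite("pics/s8.png",b[0]);cv2.imwrite("pics/t8.png",b[1])
for n,k,x,y,h,w in(("fa",0,382,228,38,13),("fb",0,338,215,38,13),("fa",1,205,272,12,12),("fb",1,235,322,10,10),("pan_tab",0,215,300,5,5)):
    r=cv2.matchTemplate(b[k][y-h-12:y+h+12,x-w-12:x+w+12],A[k][y-h:y+h,x-w:x+w],cv2.TM_CCOEFF_NORMED);print(n,cv2.minMaxLoc(r)[1::2])
g=cv2.cvtColor(b[0],cv2.COLOR_BGR2GRAY);print(g[246,140:164].tolist(),get_time(),get_position(),get_force())
E
```

```text
fa (0.8925528526306152, (12, 12))
fb (0.8334976434707642, (12, 12))
fa (0.9968640804290771, (12, 12))
fb (0.9953563213348389, (12, 12))
pan_tab (0.9766197204589844, (12, 12))
[153, 156, 175, 200, 210, 177, 108, 62, 45, 40, 39, 39, 39, 40, 57, 102, 169, 206, 201, 172, 152, 150, 149, 148] 36.0833 [187.86086187 -96.24814845 807.28469997] [ 0.50553218 -0.32636084 -0.20392723]
```

The full bottles haven't moved, the bottle is still standing, and the arm is clear.

```bash
python3 -c "
from cell import *
print(ctrl.hand_in(),get_time())"
```

```text
the job is handed in; nothing more can be done
the job is handed in; nothing more can be done
```

The pan is home, level and released in its bay, the empty bottle stands on the rest with its mouth about 1 mm from centred under the spout, the full bottles and label roll have not moved, and the job was handed in at about 36 s.

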